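Pack the sampler tray, then peel off a cover and hold it over the tray

ROBOT

A 6-joint arm with a two-finger parallel gripper is mounted at the origin on a cart in front of the work surface, level with it; the furniture and walls round the work are solid. World frame = base frame: x ahead of the robot, y to its left, z up, the work surface at z = 0. Lengths are in m, angles in rad, forces in N, time in s.
With the tool pointing down it reaches from about 0.35 to 0.775 m from the base axis. Payload 5.5 kg.
Tool frame: the origin (TCP) lies where the fingers leave the gripper's body, on its centre line; the fingertips stand env.tip_reach ahead of it and the grasp point (between the pads) lies 54 mm ahead of it (env.tip_reach is the distance from the TCP to the fingertips, in m); z points along the fingers, y is the line along which they close (so a half turn about z gives the same grasp; the last joint's range is limited). The gripper opens to 85 mm and grips with 20 to 120 N. Pads are 22 mm wide; open, the fingers measure 114 mm over their backs; the gripper's body (76 mm by 85 mm) begins 54 mm behind the grasp point. The pads swing forward as they close: fully open they stand 13 mm farther back than shut.
Start: joints at [1.111, 0.313, 0.046, 1.304, 0, 1.431], TCP at [0.181, 0.546, 0.304] pointing down, gripper open.
Joint ranges: [-2.76, 2.76], [-0.86, 1.69], [-1.03, 1.26], [-2.2, 2.34], [-1.47, 1.5], [-3.14, 3.14]. Speed limits (rad/s): [2.57, 2.57, 3.14, 3.14, 3.14, 3.14].

INTERFACE

Orientations are given as a unit quaternion [w, x, y, z].
In Python, from workcell import status, optics, hand_in, env gives the robot as it stands.
- The arm moves only by the shell command python3 -m handwheel 'ROWS' [FORCE]. ROWS is a JSON object whose one key "deltas" holds a list of rows, each a list of 5 numbers: the opening, from -1 (shut) to 1 (fully open), then the shift along the tool's x, y, z in units of 40 mm (1.0 is 40 mm), then the turn about the tool's z in units of 10 degrees (1.0 is 10 degrees). In form: {"deltas": [[jaw, x, y, z, roll], ...]}. A call has 1 to 20 rows; each row shifts and turns the commanded pose from where the row before left it, along the tool's axes as they then stand; what a row does not reach is not made up. A row lasts 1/8 s, in which the tool goes at most 62.5 mm and 10.7 degrees, less where a joint would pass 70% of its speed; a pose out of reach is approached as far as the arm can. A call is refused whole if a number of a shift passes 1 or a number of a turn 1, either way. A call with a gripper value outside its range is refused whole. The fingers move at their own pace and stop on an object; FORCE is the grip in N (left out, the last holds). Time passes only in rows, so rows that do not move let the fingers close. It gives the time, the measured TCP pose, the force, the opening and the grip force at its end, in the units of the state.
- status.get_state(): the state, without advancing time (a new reading comes with each control period).
- optics.read_camera(name): name is "side" or "top"; returns a dict with "frame" (384x512x3 uint8, red, green, blue), "depth" (384x512 float32, m along the optical axis (not along the pixel's ray), 0 where there is no reading), "vfov" (degrees; the focal length in pixels is half the picture's height over the tangent of half this angle, whatever the lens; pixels are square), "cx", "cy" (the principal point, pixels), "origin" and "attitude" of the camera in the world. Camera axes: x right, y down, z forward; pixel columns grow to the right and rows downward; lengths in m; the calibration is good to about 2 mm. A picture is of the moment at which its call begins.
- hand_in(): hands the job in; it is judged then, once.
The state is a dict: "clock": time; "joint_pos": joint angles; "qvel": joint speeds; "tau": joint torques, N m; "tcp_pos": TCP position; "orientation": TCP orientation; "wrist_force": force on the tool from outside, world axes, zero at the start; "ft_torque": the same for the moment, N m; "finger_gap": finger opening in m; "grip_force": force on a finger pad.
Only numpy, scipy, OpenCV 4.12 (cv2) and the standard library are available. Lean on these libraries where they do the work, as an engineer would, in place of code of your own. Each camera call takes 0.05 s, during which the arm holds its last target. There are 200 camera calls.

TASK

Load the long cigar, the short cigar end and the brass cap punch into the wooden packing tray, the cigar lying flat in it. Then peel the top white cover off the snapped-together stack: take it by the grip lug at its corner and raise that corner well clear while the opposite corner still rests on the stack, so that the holder with the other covers stays standing where it is. Finish while still holding the cover by its lug, level, still and square over the middle of the loaded tray with clear air between cover and tray (about 10 cm above the table), and leave the cup, the crescent knife and the hole gauge alone.

Things in the scene. Friction and masses are not known exactly. Their poses are not given: they have to be found in the camera images.
- tray: Open packing tray of pale wood, 116 (x) x 190 (y) x 42 mm high, walls and floor 5 mm thick, inside 106 x 180 mm, 0.6 kg, loose. Origin at the centre of its underside, y along its long side, z up.
- cigar: Dark brown long cigar, 23 x 152 x 23 mm, lying on the table along its own y axis; origin at the centre of its underside. Grasp across its middle.
- stub: Cut-off short cigar end, 20 x 43 x 20 mm, lying on the table along its own y axis; origin at the centre of its underside. Grasp across.
- punch: Brass cap punch, a round pin of 21 mm diameter and 49 mm height standing upright; origin at the centre of its foot. Grasp round its body.
- holder: Loose green base plate, 150 x 224 (y) x 8 mm, 0.95 kg with nested white covers on it; origin at the centre of its underside, z up. Four steel spring clips, one mid-side each, hold down the top cover's rim; each lets go (about 1.5 N) when the rim beside it is pulled up 5 mm; peeling takes about 4 N at the lug. Clip tops are 43 mm above the table.
- cover: Top cover, formed white plastic, about 50 g: flat rim 116 (x) x 190 (y) x 4 mm, hollow raised panel 92 x 166 mm, its top 16 mm above the rim's underside, grip lug on it near one corner. Origin: centre of the rim's underside, y along its long side, z up. It starts on the holder, axes parallel to the holder's, 28 mm above the holder's origin, with 2 mm play.
- lug (a point): Centre of the cover's upright grip lug, a bar 28 long, 10 thick, 26 mm high on the raised panel, at (-33, 67, 29) mm in the cover's frame (foot at 16, top at 42 mm). From above its length points along (-0.521, 0.854) in the cover's frame, out to its corner; the fingers close across its 10 mm. The point's axes are the cover's.
- lug_corner (a point): The cover's corner beside the lug, underside of the rim, at (-58, +95, 0) mm in the cover's frame.
- far_corner (a point): The cover's corner diagonally across from the lug, underside of the rim, at (+58, -95, 0) mm in the cover's frame; the cover is rolled up about this corner when it is peeled.
- cup: Bystander: green coffee cup, 65 x 91 x 52 mm, origin at the centre of its underside.
- knife: Bystander: crescent knife with a wooden back, 53 x 128 x 11 mm, lying; origin at the centre of its underside.
- gauge_board: Bystander: wooden gauge board with holes, 170 x 55 x 10 mm, lying; origin at the centre of its underside.
- tuck_cutter: Obstacle: grey iron cutter screwed to the table between tray and holder, about 175 x 175 mm, with a fixed raised lever whose top is 207 mm above the table, about 25 mm to the right (-y) and 20 mm ahead (+x) of the cutter's origin, leaning away at its foot. Carry things over it higher than that, or round in front.
There are look-alikes about, which are no part of the job. What is shaped like the punch but purple or red is not meant.

How it is judged:
By the outcome, as a careful person would: the job done as asked, in the order asked, and still so for the second after the job is handed in, while the arm keeps its last pose, push and grip.
It also fails if it takes over 72 s, if anything falls off the work surface, if the arm or the gripper's body presses on something with over 40 N, if the wrist force passes 120 N, or if a joint passes its speed limit or range.

## Working session

There is one attempt and no reset: what is moved stays moved. The work goes in short steps, Python scripts to look and compute and a shell command to move; the robot and the scene stay as the last step left them, time stands still between calls to the robot, and variables do not carry over. Pictures are saved under pics/ and viewed, at most 10 in all, crops included, and the job is handed in when it is done.

```bash
ls; mkdir -p pics; python3 - <<'E'
from workcell import status, optics, env
import cv2,numpy as np
s=status.get_state();print({k:np.round(v,3).tolist() for k,v in s.items()},env.tip_reach)
for n in("top","side"):
    c=optics.read_camera(n);cv2.imwrite(f"pics/{n}0.png",cv2.resize(c["frame"][:,:,::-1],(800,600)))
    np.savez(f"{n}0.npz",**c);print(n,c["vfov"],c["cx"],c["cy"],c["origin"],c["attitude"])
E
```

```text
pics
{'clock': 0.0, 'joint_pos': [1.111, 0.314, 0.045, 1.304, 0.0, 1.431], 'qvel': [-0.001, 0.001, 0.0, -0.0, -0.001, -0.001], 'tau': [-0.001, -48.062, 29.854, 0.019, -0.0, 0.0], 'tcp_pos': [0.181, 0.546, 0.303], 'orientation': [-0.0, 0.159, 0.987, -0.001], 'wrist_force': [0.189, 0.299, -0.025], 'ft_torque': [-0.047, -0.0, -0.027], 'grip_force': 0.0, 'finger_gap': 0.085} 0.0726
top 42.206856727647946 254.89744086897184 191.1317580492712 [ 0.31464724 -0.04133394  1.67868007] [ 0.04849964 -0.69718106  0.71342328 -0.05112317]
side 52.23341932869931 258.4553542125531 190.38035758120074 [0.16307345 0.97439908 0.52474484] [ 0.08919991 -0.15592118  0.81568368 -0.5499019 ]
```

View pics/top0.png

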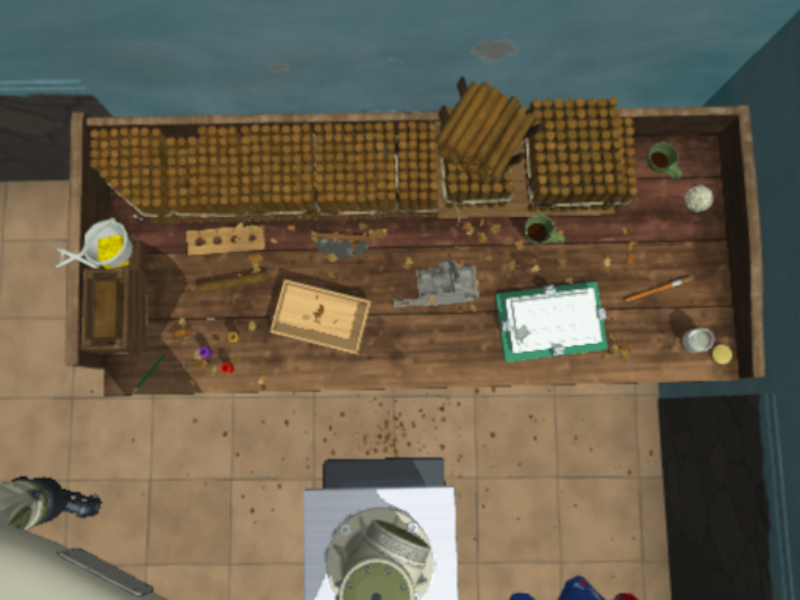

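View pics/side0.png

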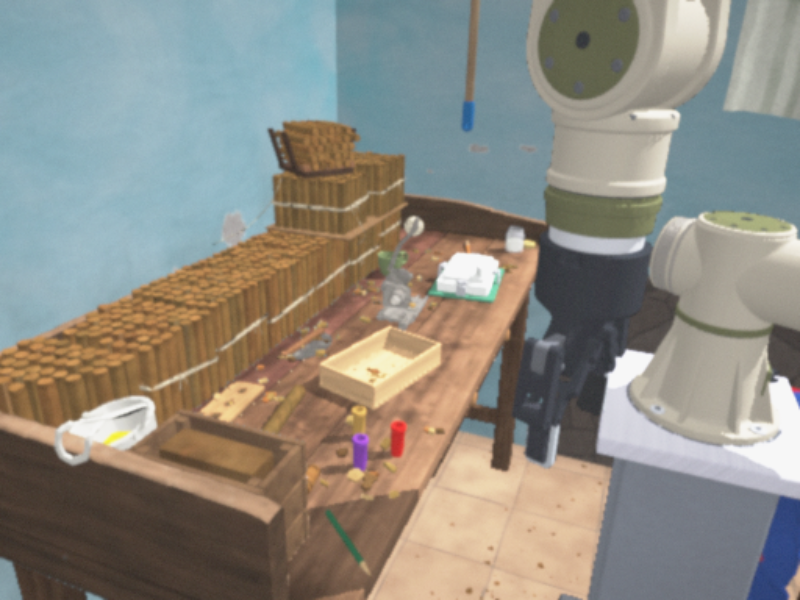

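The top view shows the gauge (225,240), long cigar (230,280), punches brass (233,337), purple (205,352) and red (227,368), the tray (320,316), cutter (445,285) and holder with cover (552,321), lug near (522,333). The stub is probably near (183,328). The side view agrees: brass punch at (359,420), stub candidate (313,475).

```bash
cat > h.py <<'E'
import numpy as np,cv2
from scipy.spatial.transform import Rotation as R
def load(n):
    c=dict(np.load(n)); return c
def cam(c):
    f=c["frame"].shape[0]/2/np.tan(np.radians(float(c["vfov"]))/2)
    q=c["attitude"]; M=R.from_quat([q[1],q[2],q[3],q[0]]).as_matrix()
    return f,M,np.array(c["origin"])
def cloud(c):
    f,M,o=cam(c);d=c["depth"];v,u=np.indices(d.shape)
    p=np.stack([(u-c["cx"])/f*d,(v-c["cy"])/f*d,d],-1)@M.T+o
    p[d==0]=np.nan
    return p
def atz(c,u,v,z):
    f,M,o=cam(c);r=M@np.array([(u-c["cx"])/f,(v-c["cy"])/f,1]);return o+r*(z-o[2])/r[2]
def proj(c,p):
    f,M,o=cam(c);q=(np.atleast_2d(p)-o)@M;return np.stack([q[:,0]/q[:,2]*f+c["cx"],q[:,1]/q[:,2]*f+c["cy"]],-1)
E
python3 - <<'E'
from h import *
for n in("top0","side0"):
    c=load(n+".npz");p=cloud(c);fr=c["frame"]
    print(n,"focal",cam(c)[0])
    if n=="top0":
        # table z
        for name,(u,v) in dict(table=(160,215),cig=(147,179),punch=(149,216),purple=(131,225),stub=(117,210),tray=(205,202),tray_wall=(178,190),cover=(360,205),lug=(334,213),gauge=(145,153),cup=(345,147),cutter=(285,180)).items():
            print(name,np.round(np.nanmedian(p[v-1:v+2,u-1:u+2].reshape(-1,3),0),3))
        a=cv2.resize(fr[140:255,80:250][:,:,::-1],None,fx=4.2,fy=4.2,interpolation=cv2.INTER_CUBIC)
    else:
        b=cv2.resize(fr[230:330,130:290][:,:,::-1],(714,446),interpolation=cv2.INTER_CUBIC)
cv2.imwrite("pics/cropA.png",a);
cv2.imwrite("pics/cropB.png",b)
E
```

```text
top0 focal 497.49099617617645
table [ 0.479  0.273 -0.001]
cig [0.599 0.313 0.022]
punch [0.476 0.308 0.016]
purple [0.446 0.357 0.047]
stub [0.497 0.414 0.016]
tray [0.519 0.119 0.005]
tray_wall [0.559 0.206 0.036]
cover [ 0.492 -0.397  0.045]
lug [ 0.467 -0.309  0.046]
gauge [0.691 0.323 0.008]
cup [ 0.695 -0.361  0.02 ]
cutter [ 0.579 -0.15   0.06 ]
side0 focal 391.6316253931016
```

View pics/cropA.png

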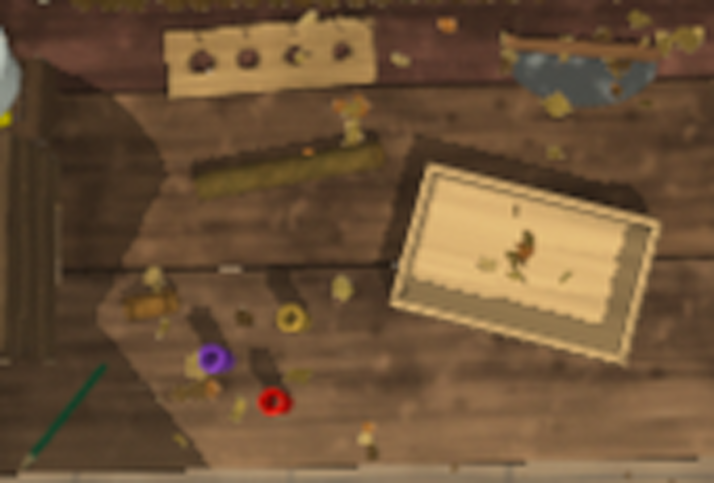

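View pics/cropB.png

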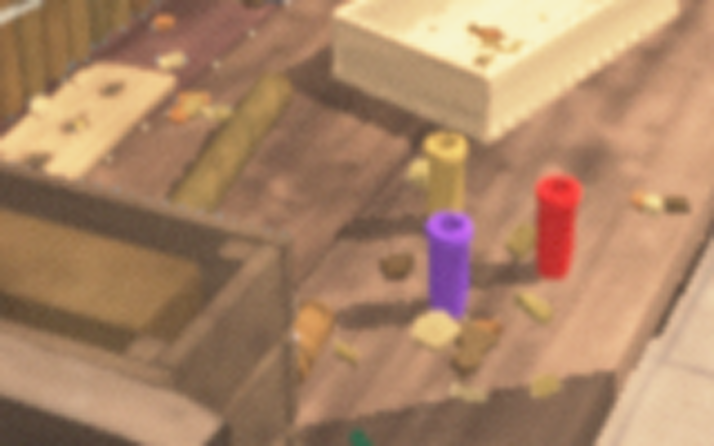

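The close crops show the candidates: the brass punch at top pixel (149,216), with the look-alikes purple (131,225) and red (145,235). The stub is the orange-brown piece at (116,213), 43 mm size; the flat bits are debris. The long cigar is at (147,179). I choose the brass punch. Next I measure from the clouds.

```bash
cat > m.py <<'E'
from h import *
def blob(p,lo,hi,box,col=None,fr=None):
    m=(p[...,2]>lo)&(p[...,2]<hi)&(p[...,0]>box[0])&(p[...,0]<box[1])&(p[...,1]>box[2])&(p[...,1]<box[3])
    q=p[m]; 
    (cx,cy),(w,h),a=cv2.minAreaRect((q[:,:2]*1000).astype(np.float32))
    if w>h: ang=a
    else: ang=a+90
    return len(q),np.round([cx,cy,max(w,h),min(w,h),(ang+90)%180-90],1),np.round(q.mean(0)*1000,1),np.round(np.percentile(q[:,2],[5,50,95])*1000,1)
E
python3 - <<'E'
from m import *
# ang = direction of long side, degrees from world x
T=load("top0.npz");S=load("side0.npz")
for n,c in(("top",T),("side",S)):
    p=cloud(c);print(n)
    for name,a in dict(cigar=(.010,.03,(.55,.65,.2,.41)),stub=(.008,.03,(.47,.53,.385,.45)),punch=(.02,.06,(.46,.52,.28,.325)),tray=(.025,.06,(.4,.64,-.02,.23)),holder=(.003,.012,(.36,.62,-.55,-.24)),rim=(.02,.034,(.36,.62,-.52,-.25)),panel=(.036,.060,(.36,.62,-.52,-.25)),lug=(.062,.09,(.36,.62,-.52,-.25)),cutter=(.02,.3,(.48,.72,-.25,-.02)),lever=(.15,.3,(.48,.75,-.25,-.02)),cup=(.02,.08,(.62,.8,-.45,-.28)),knife=(.005,.05,(.6,.75,0.0,.2))).items():
        try: print(name,*blob(p,*a))
        except Exception as e: print(name,"none")
E
```

```text
top
cigar 320 [600.3 302.  202.8  99.3 -90. ] [595.1 307.2  20.4] [11.4 20.9 27.9]
stub 89 [499.8 417.4  60.3  50.5   1.4] [491.7 419.5  17.6] [ 9.1 17.9 25.2]
punch 31 [473.2 301.1  18.9  18.6  48.8] [473.3 301.4  42.7] [26.  45.  54.4]
tray 357 [513.5 119.1 190.8 116.8  74.5] [517.4 122.   40.3] [28.3 41.7 48.1]
holder 1699 [ 489.8 -394.9  309.7  259.6   89.9] [ 485.1 -393.     6.4] [ 3.3  5.9 10.9]
rim 426 [ 495.7 -396.9  260.4  153.3  -76.2] [ 490.5 -368.    29.8] [24.  30.5 33.7]
panel 1572 [ 493.7 -375.7  217.8  141.6  -74.3] [ 494.9 -377.5   44.1] [37.2 44.1 50.7]
lug 26 [ 455.1 -314.    26.5    9.   -50.2] [ 455.  -313.5   70. ] [64.8 69.7 75.1]
cutter 1042 [ 625.4 -145.8  232.8  163.5  -14.8] [ 653.8 -171.8  138.2] [ 21.9 152.6 262.9]
lever 975 [ 695.2 -176.9  230.4  175.9   30.9] [ 714.2 -187.4  213.4] [151.5 215.7 269. ]
cup 219 [ 689.7 -362.9   80.3   62.7  -83.2] [ 689.3 -365.1   39.5] [21.2 42.3 55.9]
knife 751 [674.4  99.4 199.  148.8 -89.1] [684.7  91.1  11.6] [ 5.3  8.2 34.2]
side
cigar 366 [591.8 278.4 165.9  55.2  79.8] [589.5 291.4  20.5] [12.7 21.5 24.8]
stub 106
[... 238 characters left out ...]
 [ 500.3 -402.7  288.1  238.4   89.8] [ 476.9 -343.7    7.5] [ 3.3  7.8 10.8]
rim 244 [ 492.8 -366.3  203.2  147.6  -84.9] [ 480.7 -322.8   29.1] [21.4 30.9 33.6]
panel 445 [ 492.3 -374.5  193.5  140.2   73.4] [ 492.  -363.6   43.9] [37.8 44.2 47.1]
lug 15 [ 454.2 -315.5   23.8    8.7  -45.2] [ 453.9 -313.    66.8] [62.7 66.7 71. ]
cutter 1195 [ 623.9 -143.9  233.6  165.6  -14.6] [ 646.5 -168.2  135.7] [ 22.5 152.6 254.7]
lever 1087 [ 6.511e+02 -1.902e+02  1.971e+02  1.194e+02 -1.000e-01] [ 713.4 -180.1  213.6] [152.4 212.1 285.8]
cup 379 [ 698.3 -363.9  168.    83.9   89.1] [ 714.  -358.8   46.9] [24.1 45.2 74.3]
knife 766 [686.5  99.3 199.6 111.2 -89.4] [721.5 100.   22.5] [ 6.2 19.8 46.9]
```

```bash
python3 - <<'E'
from m import *
T=load("top0.npz");S=load("side0.npz")
def rect(q):
    (cx,cy),(w,h),a=cv2.minAreaRect((q[:,:2]*1000).astype(np.float32))
    if w<h:a+=90
    return np.round([cx,cy,max(w,h),min(w,h),(a%180)],1)
for n,c in(("top",T),("side",S)):
    p=cloud(c);hsv=cv2.cvtColor(c["frame"],cv2.COLOR_RGB2HSV);H,Sa,V=[hsv[...,i].astype(int) for i in range(3)]
    f,M,o=cam(c);v,u=np.indices(H.shape);ray=np.stack([(u-c["cx"])/f,(v-c["cy"])/f,np.ones_like(u)],-1)@M.T
    def run(name,m,z,box):
        m=m&(p[...,0]>box[0])&(p[...,0]<box[1])&(p[...,1]>box[2])&(p[...,1]<box[3])
        k,l,st,_=cv2.connectedComponentsWithStats(m.astype(np.uint8))
        b=l==1+np.argmax(st[1:,4]); e=o+ray[b]*((z-o[2])/ray[b][:,2])[:,None]
        d=p[b];print(n,name,b.sum(),"planeZ",rect(e),"depth",rect(d),"med z",np.round(np.nanmedian(d[:,2])*1e3,1),np.round(e.mean(0)[:2]*1e3,1))
    z=p[...,2]
    run("cigar",(z>.012)&(z<.035),.017,(.56,.64,.2,.405))
    run("stub",(Sa>60)&(z>.009)&(z<.03),.015,(.46,.53,.385,.45))
    run("green",(H>60)&(H<95)&(Sa>90),.008,(.36,.62,-.55,-.24))
    run("white",(Sa<50)&(V>150),.036,(.36,.62,-.52,-.25))
    run("panel",(z>.0385)&(z<.056),.044,(.41,.58,-.49,-.28))
    if n=="top":
        for b in (T["frame"][140:255,80:250],):pass
img=T["frame"][175:240,310:395][:,:,::-1];cv2.imwrite("pics/cov.png",cv2.resize(img,None,fx=8,fy=8,interpolation=cv2.INTER_CUBIC))
E
```

```text
top cigar 290 planeZ [598.4 310.6 152.8  29.1 100.2] depth [596.  309.7 152.   30.1 103.2] med z 21.6 [596.  310.3]
top stub 77 planeZ [489.1 420.4  42.3  20.1  98.2] depth [489.2 421.1  44.2  19.7  99. ] med z 18.8 [489.2 420.5]
top green 212 planeZ [ 444.  -324.1  107.2   60.6   88.7] depth [ 444.3 -324.2  107.6   61.2   89.2] med z 9.2 [ 433.2 -310.5]
top white 2094 planeZ [ 495.6 -380.2  215.9  143.7   86.5] depth [ 495.9 -384.4  227.7  144.   103.1] med z 42.4 [ 495.  -378.8]
top panel 1306 planeZ [ 495.7 -377.3  169.6   96.5   94.9] depth [ 495.9 -378.3  170.6   96.7   95.1] med z 44.8 [ 495.3 -379. ]
side cigar 321 planeZ [597.  290.8 134.3  24.9  99.2] depth [596.5 298.8 130.9  22.3  99.1] med z 21.8 [596.2 296.2]
side stub 102 planeZ [483.3 417.2  52.2  15.9 118. ] depth [484.4 416.2  43.3  14.5 112.7] med z 17.4 [485.9 413.8]
side green 59 planeZ [ 426.2 -318.9  120.6   53.9   70.2] depth [ 441.  -326.9  115.3   56.6   90.1] med z 8.0 [ 431.2 -303.2]
side white 892 planeZ [ 488.2 -354.7  297.9  146.5  105.4] depth [ 498.9 -402.8  276.1  155.3  105.7] med z 37.6 [ 486.3 -340.6]
side panel 386 planeZ [ 492.4 -373.7  210.5   92.9   95.8] depth [ 493.6 -380.3  201.8   91.6   95.9] med z 44.4 [ 493.3 -369.7]
```

View pics/cov.png

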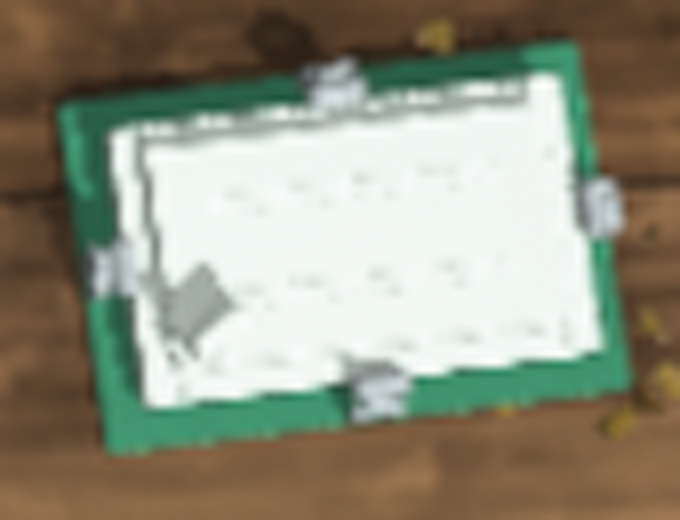

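The cover is centred at about (495.5,-378.5) mm with yaw +5.3°. The lug prediction (456.5,-315) matches the measured (455,-314) at 70 mm top height, so the lug corner is the near-left one (crop (195,305)). Tray centre is (513,118), y axis at 74.5°. Both views agree on the heights. Next I plan the moves.

```bash
cat > plan.py <<'E'
# usage: plan.py x y z phi(deg of closing line)  [mm] -> shift in present tool axes (units), then roll units; also shift after roll
import sys,numpy as np
from workcell import status
from scipy.spatial.transform import Rotation as R
s=status.get_state();q=s["orientation"];M=R.from_quat([q[1],q[2],q[3],q[0]]).as_matrix()
phi=np.degrees(np.arctan2(M[1,1],M[0,1]))
print("t",round(s["clock"],2),"tcp",np.round(np.array(s["tcp_pos"])*1e3,1),"phi",round(phi,1),"gap",round(s["finger_gap"]*1e3,1),"grip",round(s["grip_force"],1),"F",np.round(s["wrist_force"],1),"tilt",round(np.degrees(np.arccos(-M[2,2])),2))
if len(sys.argv)>1:
    x,y,z,p=map(float,sys.argv[1:]);d=np.array([x,y,z])-np.array(s["tcp_pos"])*1e3
    r=((phi-p+90)%180)-90
    a=M.T@d/40;b=R.from_euler("z",-r,degrees=True).as_matrix()@M
    print("shift now",np.round(a,2),"| roll",round(r/10,2),"| shift after roll",np.round(b.T@d/40,2))
E
python3 plan.py 597 310 200 9.7
```

```text
t 0.1 tcp [180.6 545.6 303.1] phi 71.7 gap 85.5 grip 0.0 F [-0.2  0.6  0.3] tilt 0.09
shift now [-11.73  -2.31   2.58] | roll 6.2 | shift after roll [-7.56  9.27  2.56]
```

```bash
python3 -m handwheel '{"deltas": [[0.2,-0.98,-0.19,0.1,0],[0.2,-0.98,-0.19,0.1,0],[0.2,-0.98,-0.19,0.1,0],[0.2,-0.98,-0.19,0.1,0],[0.2,-0.98,-0.19,0.1,0],[0.2,-0.98,-0.19,0.1,0],[0.2,-0.98,-0.19,0.1,0],[0.2,-0.98,-0.19,0.1,0],[0.2,-0.98,-0.19,0.1,0],[0.2,-0.98,-0.19,0.1,0],[0.2,-0.98,-0.19,0.1,0],[0.2,-0.95,-0.22,0.1,0],[0.2,0,0,0.3,1],[0.2,0,0,0.3,1],[0.2,0,0,0.3,1],[0.2,0,0,0.3,1],[0.2,0,0,0.2,1],[0.2,0,0,0,1],[0.2,0,0,0,0.2],[0.2,0,0,0,0]]}' && python3 plan.py 597 310 78 9.7
```

```text
clock: 2.6
tcp_pos: [0.5971, 0.3107, 0.1997]
orientation: [-0.0, 0.644, 0.765, -0.0]
wrist_force: [-0.5, -0.1, -0.2]
finger_gap: 0.0515
grip_force: 0.0
t 2.6 tcp [597.1 310.7 199.7] phi 9.8 gap 51.5 grip 0.0 F [-0.5 -0.1 -0.2] tilt 0.02
shift now [-0.02 -0.    3.04] | roll 0.01 | shift after roll [-0.02 -0.    3.04]
```

```bash
python3 -m handwheel '{"deltas": [[0.2,0,0,0.9,0],[0.2,0,0,0.9,0],[0.2,0,0,0.7,0],[0.2,0,0,0.5,0],[0.2,0,0,0,0],[-1,0,0,0,0],[-1,0,0,0,0],[-1,0,0,0,0],[-1,0,0,0,0],[-1,0,0,0,0],[-1,0,0,0,0],[-1,0,0,-0.5,0],[-1,0,0,-0.8,0],[-1,0,0,-0.8,0],[-1,0,0,-0.4,0],[-1,0,0,0,0]]}' 40 && python3 plan.py 493.7 123 180 -15.5
```

```text
clock: 4.6
tcp_pos: [0.5977, 0.3109, 0.181]
orientation: [0.001, 0.645, 0.764, 0.001]
wrist_force: [0.6, 0.1, 0.0]
finger_gap: 0.0221
grip_force: 39.2
t 4.6 tcp [597.7 310.9 181. ] phi 9.7 gap 22.1 grip 39.2 F [0.6 0.1 0. ] tilt 0.14
shift now [-4.19 -3.35  0.02] | roll 2.52 | shift after roll [-5.22 -1.25  0.02]
```

```bash
python3 -m handwheel '{"deltas": [[-1,-0.5,-0.4,0,0],[-1,-0.8,-0.65,0,0],[-1,-0.8,-0.65,0,0],[-1,-0.8,-0.65,0,0],[-1,-0.8,-0.6,0,0],[-1,-0.49,-0.4,0,0],[-1,0,0,0,0.9],[-1,0,0,0,0.9],[-1,0,0,0,0.72],[-1,0,0,0,0],[-1,0,0,0.6,0],[-1,0,0,0.6,0],[-1,0,0,0,0]]}' && python3 plan.py 493.7 123.3 84.5 -15.5 
python3 - <<'E'
from m import *
from workcell import optics
c=optics.read_camera("side");cv2.imwrite("pics/s1.png",cv2.resize(c["frame"][200:340,130:330][:,:,::-1],(800,560)))
E
```

```text
clock: 6.22
tcp_pos: [0.4912, 0.1228, 0.1296]
orientation: [-0.001, 0.796, 0.606, -0.002]
wrist_force: [-0.3, 0.3, 0.5]
finger_gap: 0.0226
grip_force: 39.3
t 6.22 tcp [491.2 122.8 129.6] phi -15.4 gap 22.6 grip 39.3 F [-0.3  0.3  0.5] tilt 0.31
shift now [0.03 0.06 1.13] | roll 0.01 | shift after roll [0.03 0.06 1.13]
```

View pics/s1.png

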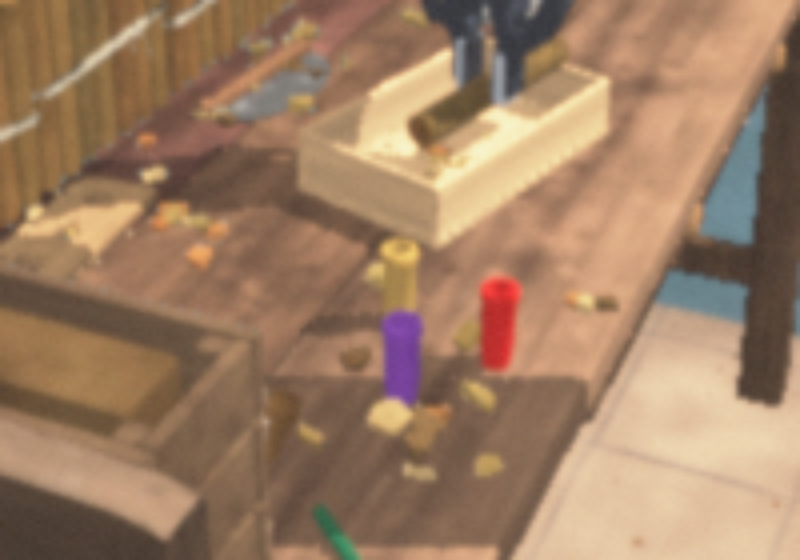

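Cigar held level and along the tray, above it at (490,95). I lower and release it narrowly.

```bash
python3 -m handwheel '{"deltas": [[-1,0.03,0.09,0.5,0],[-1,0,0,0.4,0],[-1,0,0,0.2,0],[-1,0,0,0,0],[-0.25,0,0,0,0],[-0.25,0,0,0,0],[-0.25,0,0,0,0],[-0.25,0,0,-0.4,0],[-0.25,0,0,-0.8,0],[-0.25,0,0,-0.9,0],[-0.2,0,0,-0.5,0],[-0.2,0,0,0,0]]}' && python3 plan.py 488 420 180 8.5
python3 - <<'E'
from m import *
from workcell import optics
c=optics.read_camera("side");p=cloud(c);v=p[...,2]
fr=c["frame"];hsv=cv2.cvtColor(fr,cv2.COLOR_RGB2HSV)
# cigar in tray: inside points higher than floor, tray frame
a=np.radians(-15.5);Rt=np.array([[np.cos(a),-np.sin(a)],[np.sin(a),np.cos(a)]])
l=(p[...,:2]-[.513,.118])@Rt
m=(abs(l[...,0])<.05)&(abs(l[...,1])<.087)&(v>.015)&(v<.036)&(hsv[...,2]<150)
print(m.sum(),cv2.minAreaRect((l[m]*1000).astype(np.float32)),np.median(v[m]),np.percentile(v[m],[5,95]))
E
```

```text
clock: 7.78
tcp_pos: [0.4982, 0.1232, 0.1937]
orientation: [0.001, 0.796, 0.605, 0.002]
wrist_force: [0.9, -0.0, -0.7]
finger_gap: 0.0343
grip_force: 0.0
t 7.78 tcp [498.2 123.2 193.7] phi -15.5 gap 34.3 grip 0.0 F [ 0.9 -0.  -0.7] tilt 0.23
shift now [ 7.08 -2.23  0.34] | roll -2.4 | shift after roll [7.37 0.84 0.36]
  return _methods._mean(a, axis=axis, dtype=dtype,
  ret = ret.dtype.type(ret / rcount)
Traceback (most recent call last):
IndexError: index -1 is out of bounds for axis 0 with size 0
```

```bash
python3 -m handwheel '{"deltas": [[0.2,0.6,-0.2,0,0],[0.2,0.98,-0.3,0,0],[0.2,0.98,-0.3,0,0],[0.2,0.98,-0.3,0,0],[0.2,0.98,-0.3,0,0],[0.2,0.98,-0.3,0,0],[0.2,0.98,-0.3,0,0],[0.2,0.6,-0.23,0.2,0],[0.2,0,0,0.2,-0.9],[0.2,0,0,0,-0.9],[0.2,0,0,0,-0.6],[0.2,0,0,0,0]]}' && python3 plan.py 488 420 78 8.5
python3 - <<'E'
from m import *
from workcell import optics
c=optics.read_camera("top");np.savez("top1.npz",**c);p=cloud(c);v=p[...,2]
a=np.radians(-15.5);Rt=np.array([[np.cos(a),-np.sin(a)],[np.sin(a),np.cos(a)]])
l=(p[...,:2]-[.513,.118])@Rt
m=(abs(l[...,0])<.047)&(abs(l[...,1])<.084)&(v>.018)&(v<.045)
print("cigar in tray",m.sum(),cv2.minAreaRect((l[m]*1000).astype(np.float32)),np.percentile(v[m],[5,50,95]))
print("tray",*blob(p,.034,.06,(.4,.64,-.02,.23)))
E
```

```text
clock: 9.32
tcp_pos: [0.4863, 0.4192, 0.1743]
orientation: [-0.0, 0.653, 0.757, -0.001]
wrist_force: [0.4, -0.1, -1.1]
finger_gap: 0.0509
grip_force: 0.0
t 9.32 tcp [486.3 419.2 174.3] phi 8.4 gap 50.9 grip 0.0 F [ 0.4 -0.1 -1.1] tilt 0.14
shift now [0.02 0.05 2.41] | roll -0.01 | shift after roll [0.02 0.05 2.41]
cigar in tray 287 ((8.6385498046875, -0.8742218017578125), (152.14768981933594, 75.1490707397461), 89.54681396484375) [0.02041718 0.02655303 0.03401387]
tray 317 [513.1 119.  190.3 116.4  74.4] [514.5 119.2  42. ] [35.1 42.1 48.1]
```

```bash
python3 -m handwheel '{"deltas": [[0.2,0.02,0.05,0.8,0],[0.2,0,0,0.8,0],[0.2,0,0,0.6,0],[0.2,0,0,0.22,0],[0.2,0,0,0,0],[-1,0,0,0,0],[-1,0,0,0,0],[-1,0,0,0,0],[-1,0,0,0,0],[-1,0,0,0,0],[-1,0,0,0,0],[-1,0,0,-0.5,0],[-1,0,0,-0.8,0],[-1,0,0,-0.8,0],[-1,0,0,-0.6,0],[-1,0,0,0,0]]}' 35 && python3 plan.py 550 163.9 180 74.5
```

```text
clock: 11.38
tcp_pos: [0.4897, 0.4216, 0.1893]
orientation: [0.001, 0.653, 0.757, 0.002]
wrist_force: [0.6, 0.7, 0.1]
finger_gap: 0.0193
grip_force: 34.2
t 11.38 tcp [489.7 421.6 189.3] phi 8.5 gap 19.3 grip 34.2 F [0.6 0.7 0.1] tilt 0.25
shift now [-6.6   0.54  0.22] | roll -6.6 | shift after roll [-3.18 -5.81  0.2 ]
```

```bash
python3 -m handwheel '{"deltas": [[-1,-0.6,0.05,0,0],[-1,-0.95,0.08,0,0],[-1,-0.95,0.08,0,0],[-1,-0.95,0.08,0,0],[-1,-0.95,0.08,0,0],[-1,-0.95,0.08,0,0],[-1,-0.75,0.05,0,0],[-1,-0.5,0.04,0.2,0],[-1,0,0,0,-1],[-1,0,0,0,-1],[-1,0,0,0.3,-1],[-1,0,0,0.3,-1],[-1,0,0,0.2,-1],[-1,0,0,0,-1],[-1,0,0,0,-0.6],[-1,0,0,0,0]]}' && python3 plan.py 550 163 83.5 74.5
```

```text
clock: 13.38
tcp_pos: [0.5481, 0.1627, 0.1457]
orientation: [-0.001, 0.136, 0.991, -0.0]
wrist_force: [-0.4, -0.2, 0.5]
finger_gap: 0.0199
grip_force: 34.2
t 13.38 tcp [548.1 162.7 145.7] phi 74.4 gap 19.9 grip 34.2 F [-0.4 -0.2  0.5] tilt 0.13
shift now [-0.05  0.02  1.55] | roll -0.01 | shift after roll [-0.05  0.02  1.55]
```

```bash
python3 -m handwheel '{"deltas": [[-1,-0.05,0.02,0.7,0],[-1,0,0,0.6,0],[-1,0,0,0.25,0],[-1,0,0,0,0],[-0.2,0,0,0,0],[-0.2,0,0,0,0],[-0.2,0,0,0,0],[-0.2,0,0,-0.5,0],[-0.2,0,0,-0.9,0],[-0.2,0,0,-0.9,0],[0.2,0,0,-0.5,0],[0.2,0,0,0,0]]}' && python3 plan.py 472.5 301 195 74.5
```

```text
clock: 14.88
tcp_pos: [0.5523, 0.1634, 0.199]
orientation: [0.002, 0.135, 0.991, 0.001]
wrist_force: [-0.1, 0.6, -0.3]
finger_gap: 0.0513
grip_force: 0.0
t 14.88 tcp [552.3 163.4 199. ] phi 74.5 gap 51.3 grip 0.0 F [-0.1  0.6 -0.3] tilt 0.24
shift now [2.84 2.78 0.09] | roll -0.0 | shift after roll [2.84 2.78 0.09]
```

```bash
python3 -m handwheel '{"deltas": [[0.2,0.5,0.5,0,0],[0.2,0.8,0.8,0,0],[0.2,0.8,0.8,0,0],[0.2,0.74,0.68,0,0],[0.2,0,0,0,0],[0.2,0,0,0,0]]}' && python3 plan.py 472.5 301 90 74.5
python3 - <<'E'
from m import *
from workcell import optics
c=optics.read_camera("top");np.savez("top2.npz",**c);p=cloud(c);v=p[...,2]
a=np.radians(-15.5);Rt=np.array([[np.cos(a),-np.sin(a)],[np.sin(a),np.cos(a)]])
l=(p[...,:2]-[.513,.119])@Rt
for lo,hi in((-.047,-.005),(-.002,.047)):
    m=(l[...,0]>lo)&(l[...,0]<hi)&(abs(l[...,1])<.084)&(v>.014)&(v<.045)
    print("in tray",m.sum(),cv2.minAreaRect((l[m]*1000).astype(np.float32)),np.percentile(v[m],[5,50,95]))
c=optics.read_camera("side");p=cloud(c);print("punch side",*blob(p,.02,.06,(.45,.52,.27,.325)))
E
```

```text
clock: 15.62
tcp_pos: [0.4712, 0.3005, 0.1961]
orientation: [-0.0, 0.135, 0.991, -0.0]
wrist_force: [-0.5, -0.7, 0.1]
finger_gap: 0.0513
grip_force: 0.0
t 15.62 tcp [471.2 300.5 196.1] phi 74.5 gap 51.3 grip 0.0 F [-0.5 -0.7  0.1] tilt 0.08
shift now [-0.03  0.02  2.65] | roll 0.0 | shift after roll [-0.03  0.02  2.65]
in tray 309 ((-24.030723571777344, 0.7325973510742188), (36.560951232910156, 156.44277954101562), 0.879412055015564) [0.01736066 0.02681391 0.03368021]
in tray 89 ((25.111835479736328, 4.870155334472656), (156.029052734375, 44.95106506347656), 85.87068939208984) [0.0144122  0.0220563  0.02902678]
punch side 125 [471.5 300.8  19.6  19.5 -29.3] [470.7 303.6  38.8] [22.5 41.1 49.7]
```

Cigar and stub are in the tray and the tray is unmoved. Punch next.

```bash
python3 -m handwheel '{"deltas": [[0.2,-0.02,0.02,0.8,0],[0.2,0,0,0.8,0],[0.2,0,0,0.7,0],[0.2,0,0,0.35,0],[0.2,0,0,0,0],[-1,0,0,0,0],[-1,0,0,0,0],[-1,0,0,0,0],[-1,0,0,0,0],[-1,0,0,0,0],[-1,0,0,-0.5,0],[-1,0,0,-0.9,0],[-1,0,0,-0.9,0],[-1,0,0,-0.4,0],[-1,0,0,0,0]]}' 40 && python3 plan.py 524.2 70.4 195 74.5
```

```text
clock: 17.6
tcp_pos: [0.4729, 0.3017, 0.1998]
orientation: [0.001, 0.135, 0.991, 0.001]
wrist_force: [0.3, 0.3, -1.1]
finger_gap: 0.019
grip_force: 39.1
t 17.6 tcp [472.9 301.7 199.8] phi 74.5 gap 19.0 grip 39.1 F [ 0.3  0.3 -1.1] tilt 0.13
shift now [-2.78 -5.23  0.12] | roll -0.0 | shift after roll [-2.78 -5.23  0.12]
```

```bash
python3 -m handwheel '{"deltas": [[-1,-0.3,-0.5,0,0],[-1,-0.5,-0.93,0,0],[-1,-0.5,-0.93,0,0],[-1,-0.5,-0.93,0,0],[-1,-0.5,-0.93,0,0],[-1,-0.3,-0.6,0,0],[-1,-0.18,-0.38,0.1,0],[-1,0,0,0.8,0],[-1,0,0,0.6,0],[-1,0,0,0,0]]}' && python3 plan.py 524 71.3 96 74.5
```

```text
clock: 18.85
tcp_pos: [0.5216, 0.0715, 0.1362]
orientation: [-0.003, 0.135, 0.991, -0.0]
wrist_force: [-0.2, 0.0, -0.3]
finger_gap: 0.0191
grip_force: 39.2
t 18.85 tcp [521.6  71.5 136.2] phi 74.5 gap 19.1 grip 39.2 F [-0.2  0.  -0.3] tilt 0.36
shift now [-0.07  0.01  1.  ] | roll 0.0 | shift after roll [-0.07  0.01  1.  ]
```

```bash
python3 -m handwheel '{"deltas": [[-1,-0.03,0.01,0.5,0],[-1,0,0,0.35,0],[-1,0,0,0.15,0],[-1,0,0,0,0],[-0.2,0,0,0,0],[-0.2,0,0,0,0],[-0.2,0,0,0,0],[-0.2,0,0,-0.4,0],[-0.2,0,0,-0.9,0],[-0.2,0,0,-0.95,0],[-0.2,0,0,-0.95,0],[-0.2,0,0,-0.95,0],[-0.2,0,0,-0.95,0],[-0.2,0,0,-0.5,0],[-0.2,0,0,0,0]]}' && python3 plan.py 456 -314.5 315 36.7
python3 - <<'E'
from m import *
from workcell import optics
c=optics.read_camera("side");cv2.imwrite("pics/s2.png",cv2.resize(c["frame"][190:270,190:300][:,:,::-1],(770,560)))
E
```

```text
clock: 20.72
tcp_pos: [0.5259, 0.0712, 0.3259]
orientation: [0.002, 0.135, 0.991, 0.0]
wrist_force: [1.1, 0.3, -0.8]
finger_gap: 0.0338
grip_force: 0.0
t 20.73 tcp [525.9  71.2 325.9] phi 74.5 gap 33.8 grip 0.0 F [ 1.1  0.3 -0.8] tilt 0.28
shift now [-0.9  -9.76  0.26] | roll 3.78 | shift after roll [-6.69 -7.16  0.29]
```

View pics/s2.png

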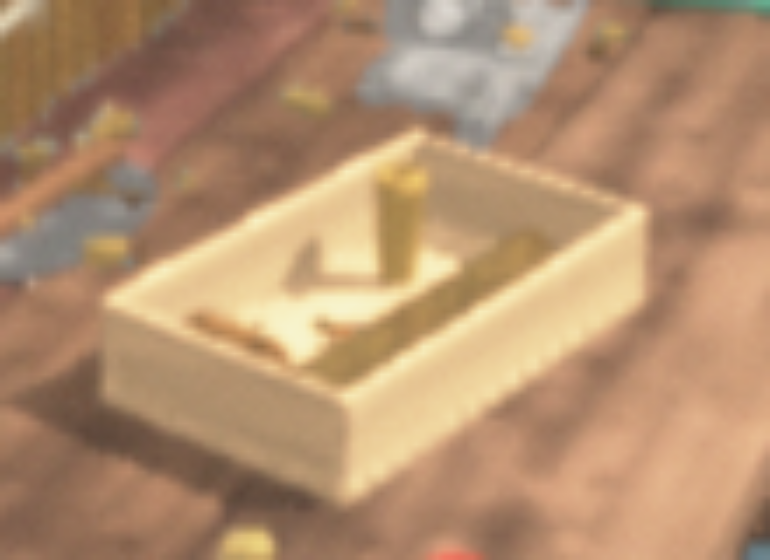

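The tray is loaded: cigar flat, stub at (240,335), punch upright at (400,225). Now to the lug.

```bash
python3 -m handwheel '{"deltas": [[-0.1,-0.05,-0.5,0,0],[-0.1,-0.09,-0.98,0,0],[-0.1,-0.09,-0.98,0,0],[-0.1,-0.09,-0.98,0,0],[-0.1,-0.09,-0.98,0,0],[-0.1,-0.09,-0.98,0,0],[-0.1,-0.09,-0.98,0,0],[-0.1,-0.09,-0.98,0,0],[-0.1,-0.09,-0.98,0,0],[-0.1,-0.09,-0.98,0.2,0],[-0.1,-0.04,-0.44,0.4,0],[-0.1,0,0,0.9,1],[-0.1,0,0,0.9,1],[-0.1,0,0,0.9,1],[-0.1,0,0,0.4,0.78],[-0.1,0,0,0,0]]}' && python3 plan.py 456 -314.5 175 36.7
python3 - <<'E'
from m import *
from workcell import optics
c=optics.read_camera("side");p=cloud(c);print("lug side",*blob(p,.060,.085,(.41,.5,-.36,-.28)))
c=optics.read_camera("top");p=cloud(c);print("lug top",*blob(p,.060,.085,(.41,.5,-.36,-.28)))
E
```

```text
clock: 22.78
tcp_pos: [0.454, -0.3126, 0.1723]
orientation: [-0.003, 0.448, 0.894, 0.001]
wrist_force: [-0.4, 0.3, 0.3]
finger_gap: 0.0386
grip_force: 0.0
t 22.77 tcp [ 454.  -312.6  172.3] phi 36.8 gap 38.6 grip 0.0 F [-0.4  0.3  0.3] tilt 0.33
shift now [-0.07  0.01 -0.07] | roll 0.01 | shift after roll [-0.07  0.01 -0.07]
lug side 20 [ 453.9 -313.9   25.1   10.9  -36. ] [ 453.2 -312.4   65.9] [60.9 65.8 70.6]m.py:8: RuntimeWarning: Mean of empty slice.
  return len(q),np.round([cx,cy,max(w,h),min(w,h),(ang+90)%180-90],1),np.round(q.mean(0)*1000,1),np.round(np.percentile(q[:,2],[5,50,95])*1000,1)
  ret = um.true_divide(
Traceback (most recent call last):
  File "m.py", line 8, in blob
    return len(q),np.round([cx,cy,max(w,h),min(w,h),(ang+90)%180-90],1),np.round(q.mean(0)*1000,1),np.round(np.percentile(q[:,2],[5,50,95])*1000,1)
                                                                                                            ~~~~~~~~~~~~~^^^^^^^^^^^^^^^^^^
IndexError: index -1 is out of bounds for axis 0 with size 0
```

```bash
python3 -m handwheel '{"deltas": [[-0.1,-0.05,0.01,0,0],[-0.1,0,0,0.6,0],[-0.1,0,0,0.4,0],[-0.1,0,0,0.25,0],[-0.1,0,0,0,0],[-1,0,0,0,0],[-1,0,0,0,0],[-1,0,0,0,0],[-1,0,0,0,0],[-1,0,0,0,0]]}' 20 && python3 plan.py 455 -314.2 121.5 36.7
```

```text
clock: 24.12
tcp_pos: [0.457, -0.3165, 0.1258]
orientation: [0.001, 0.449, 0.894, -0.001]
wrist_force: [-3.4, -2.5, 5.4]
finger_gap: 0.0092
grip_force: 23.0
t 24.12 tcp [ 457.  -316.5  125.8] phi 36.7 gap 9.2 grip 23.0 F [-3.4 -2.5  5.4] tilt 0.08
shift now [ 0.08 -0.01  0.11] | roll -0.0 | shift after roll [ 0.08 -0.01  0.11]
```

```bash
python3 -m handwheel '{"deltas": [[-1,0,0,0,0],[-1,0,0,0,0]]}' && python3 plan.py
python3 - <<'E'
from m import *
from workcell import optics
c=optics.read_camera("side");np.savez("side3.npz",**c);cv2.imwrite("pics/s3.png",cv2.resize(c["frame"][135:205,260:340][:,:,::-1],(640,560),interpolation=cv2.INTER_CUBIC))
p=cloud(c);print(*blob(p,.0385,.05,(.41,.58,-.49,-.28)))
E
```

```text
clock: 24.38
tcp_pos: [0.457, -0.3165, 0.1258]
orientation: [0.001, 0.449, 0.894, -0.001]
wrist_force: [-2.9, -1.8, 4.8]
finger_gap: 0.0096
grip_force: 23.0
t 24.38 tcp [ 457.  -316.5  125.8] phi 36.7 gap 9.6 grip 23.0 F [-2.9 -1.8  4.8] tilt 0.09
305 [ 494.  -375.7  180.8  137.8   81.4] [ 499.4 -354.2   43.9] [40.  44.1 46.2]
```

View pics/s3.png

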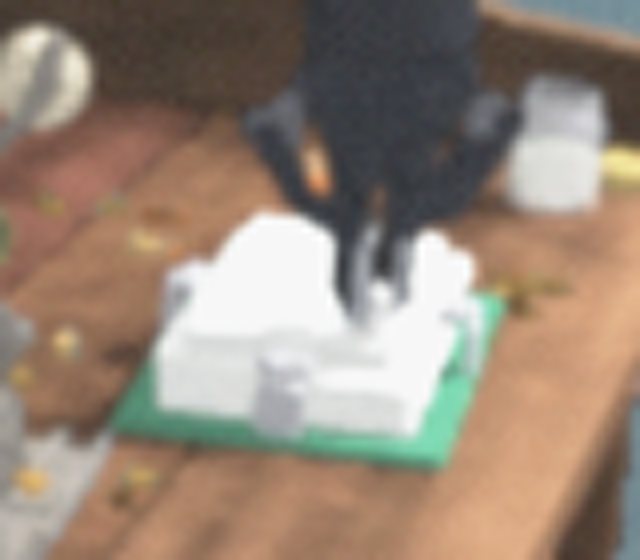

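The fingers hold the lug (crop (375,275)) clear of the panel, and the holder and clips are undisturbed. I peel along an arc about the far corner.

```bash
python3 -m handwheel '{"deltas": [[-1,-0.02,0,-0.1,0],[-1,-0.02,0,-0.1,0],[-1,-0.02,0,-0.1,0],[-1,-0.02,0,-0.1,0],[-1,-0.03,0,-0.1,0],[-1,-0.03,0,-0.1,0],[-1,-0.03,0,-0.1,0],[-1,-0.03,0,-0.1,0],[-1,0,0,0,0],[-1,0,0,0,0]]}' && python3 plan.py
cat > cov.py <<'E'
from m import *
from workcell import optics
def look(box,zlo,zhi,name=None):
    for n in("top","side"):
        c=optics.read_camera(n);p=cloud(c);hsv=cv2.cvtColor(c["frame"],cv2.COLOR_RGB2HSV)
        m=(hsv[...,1]<50)&(hsv[...,2]>150)&(p[...,0]>box[0])&(p[...,0]<box[1])&(p[...,1]>box[2])&(p[...,1]<box[3])&(p[...,2]>zlo)&(p[...,2]<zhi)
        q=p[m]
        # robust plane fit z=a x+b y+c on the panel (iterative)
        o=q.mean(0);k=np.ones(len(q),bool)
        for _ in range(12):
            A=np.c_[q[k,:2]-o[:2],np.ones(k.sum())];s=np.linalg.lstsq(A,q[k,2],rcond=None)[0]
            r=q[:,2]-np.c_[q[:,:2]-o[:2],np.ones(len(q))]@s;k=abs(r)<max(.004,1.2*np.std(r[k]) if _<6 else .004)
        (cx,cy),wh,a=cv2.minAreaRect((q[k,:2]*1000).astype(np.float32))
        print(n,len(q),k.sum(),"tilt",round(np.degrees(np.arctan(np.hypot(*s[:2]))),1),"uphill",round(np.degrees(np.arctan2(s[1],s[0])),0),"mean",np.round(q[k].mean(0)*1e3,1),"rect",np.round([cx,cy,*wh,a],1),"max z",round(np.percentile(q[k,2],98)*1e3))
        if name:cv2.imwrite(f"pics/{name}_{n}.png",cv2.resize(c["frame"][:,:,::-1],(800,600)));np.savez(f"{name}_{n}.npz",**c)
E
python3 -c "
from cov import *;look((.41,.58,-.49,-.28),.036,.16,'p1')
c=load('p1_side.npz');cv2.imwrite('pics/p1c.png',cv2.resize(c['frame'][135:205,260:340][:,:,::-1],(640,560),interpolation=cv2.INTER_CUBIC))"
```

```text
clock: 25.68
tcp_pos: [0.462, -0.3226, 0.1575]
orientation: [0.001, 0.449, 0.894, -0.0]
wrist_force: [-1.3, 1.7, 1.7]
finger_gap: 0.0094
grip_force: 22.4
t 25.68 tcp [ 462.  -322.6  157.5] phi 36.7 gap 9.4 grip 22.4 F [-1.3  1.7  1.7] tilt 0.06
top 218 108 tilt 8.8 uphill 135.0 mean [ 523.4 -307.4   58.5] rect [ 511.9 -376.7  197.9  106.2   82.9] max z 67
side 547 163 tilt 6.3 uphill 76.0 mean [ 491.3 -344.1   65.4] rect [ 489.7 -369.   103.6  178.     5.2] max z 74
```

View pics/p1c.png

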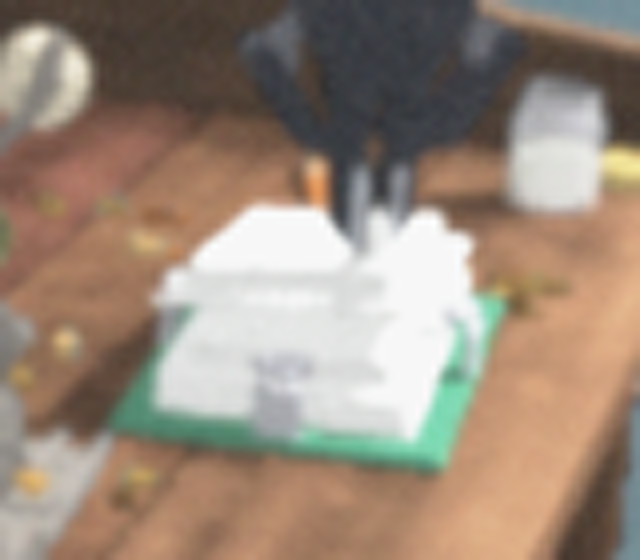

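The cover's near-left corner is rising (crop (440,220)), with the other covers and holder staying put. Continuing the arc.

```bash
python3 -m handwheel '{"deltas": [[-1,-0.03,0,-0.1,0],[-1,-0.04,0,-0.1,0],[-1,-0.03,0,-0.1,0],[-1,-0.04,0,-0.1,0],[-1,-0.04,0,-0.06,0],[-1,0,0,0,0],[-1,0,0,0,0]]}' && python3 plan.py
python3 - <<'E'
from h import *
from scipy.optimize import least_squares
from workcell import optics
# fit cover tilt: panel points in lug-hinged model. plane fit of panel with RANSAC, no color gating
rng=np.random.default_rng(0)
for n in("top","side"):
    c=optics.read_camera(n);np.savez(f"p2_{n}.npz",**c);p=cloud(c)
    hsv=cv2.cvtColor(c["frame"],cv2.COLOR_RGB2HSV)
    m=(p[...,0]>.42)&(p[...,0]<.57)&(p[...,1]>-.48)&(p[...,1]<-.28)&(p[...,2]>.03)&(p[...,2]<.14)&(hsv[...,1]<60)&(hsv[...,2]>110)
    q=p[m];best=(0,)
    for _ in range(1500):
        a=q[rng.choice(len(q),3,False)];nn=np.cross(a[1]-a[0],a[2]-a[0]);L=np.linalg.norm(nn)
        if L<1e-3: continue
        nn/=L;nn*=np.sign(nn[2]) or 1
        if nn[2]<.9: continue
        k=abs((q-a[0])@nn)<.004
        if k.sum()>best[0]:best=(k.sum(),k)
    k=best[1];o=q[k].mean(0);nn=np.linalg.svd(q[k]-o)[2][2];nn*=np.sign(nn[2])
    lc=(.456,-.285);zf=lambda x,y:(o[2]-((x-o[0])*nn[0]+(y-o[1])*nn[1])/nn[2])*1e3
    print(n,len(q),best[0],"tilt",np.degrees(np.arccos(nn[2])).round(1),"uphill",np.degrees(np.arctan2(-nn[1],-nn[0])).round(),"panel z at lug, far:",round(zf(.462,-.322)),round(zf(.53,-.45)))
    g=(hsv[...,0]>60)&(hsv[...,0]<95)&(hsv[...,1]>90)&(p[...,1]<-.2)&(p[...,0]<.62)&(p[...,0]>.36)
    print("green",g.sum(),np.round(np.nanpercentile(p[g],[3,50,97],axis=0)*1e3).tolist())
E
```

```text
clock: 26.65
tcp_pos: [0.4659, -0.3281, 0.1753]
orientation: [-0.0, 0.449, 0.894, 0.0]
wrist_force: [0.2, -0.1, -0.7]
finger_gap: 0.0095
grip_force: 21.8
t 26.65 tcp [ 465.9 -328.1  175.3] phi 36.7 gap 9.5 grip 21.8 F [ 0.2 -0.1 -0.7] tilt 0.01
top 289 126 tilt 18.2 uphill -156.0 panel z at lug, far: 102 99
green 164 [[434.0, -492.0, 1.0], [517.0, -274.0, 9.0], [560.0, -262.0, 16.0]]
side 759 330 tilt 0.9 uphill -35.0 panel z at lug, far: 39 41
green 85 [[415.0, -374.0, 6.0], [438.0, -275.0, 8.0], [553.0, -262.0, 10.0]]
```

```bash
cat > ransac.py <<'E'
from h import *
def fit(p,m,th=.004,up=.85,seed=0):
    rng=np.random.default_rng(seed);q=p[m];best=(0,)
    for _ in range(2000):
        a=q[rng.choice(len(q),3,False)];nn=np.cross(a[1]-a[0],a[2]-a[0]);L=np.linalg.norm(nn)
        if L<5e-4: continue
        nn/=L;nn*=np.sign(nn[2]) or 1
        if nn[2]<up: continue
        k=abs((q-a[0])@nn)<th
        if k.sum()>best[0]:best=(k.sum(),k)
    k=best[1];o=q[k].mean(0);nn=np.linalg.svd(q[k]-o)[2][2];nn*=np.sign(nn[2])
    return len(q),k.sum(),np.degrees(np.arccos(nn[2])).round(1),np.degrees(np.arctan2(-nn[1],-nn[0])).round(),o,nn,q[k]
E
python3 - <<'E'
from ransac import *
for n in("p2_top","p2_side"):
    c=load(n+".npz");p=cloud(c);hsv=cv2.cvtColor(c["frame"],cv2.COLOR_RGB2HSV)
    m=(p[...,0]>.40)&(p[...,0]<.6)&(p[...,1]>-.5)&(p[...,1]<-.26)&(p[...,2]>.05)&(p[...,2]<.14)&(hsv[...,1]<70)&(hsv[...,2]>110)
    N,k,t,u,o,nn,q=fit(p,m);zf=lambda x,y:(o[2]-((x-o[0])*nn[0]+(y-o[1])*nn[1])/nn[2])*1e3
    print(n,N,k,"tilt",t,"uphill",u,"z at lug/ far",round(zf(.466,-.328)),round(zf(.553,-.473)),np.round(o,3))
c=load("p2_side.npz");cv2.imwrite("pics/p2c.png",cv2.resize(c["frame"][125:205,255:345][:,:,::-1],(720,640)[:2] if 0 else (675,600),interpolation=cv2.INTER_CUBIC))
E
```

```text
p2_top 245 125 tilt 13.5 uphill -157.0 z at lug/ far 96 91 [ 0.527 -0.31   0.081]
p2_side 396 180 tilt 8.9 uphill 131.0 z at lug/ far 91 65 [ 0.501 -0.351  0.085]
```

View pics/p2c.png

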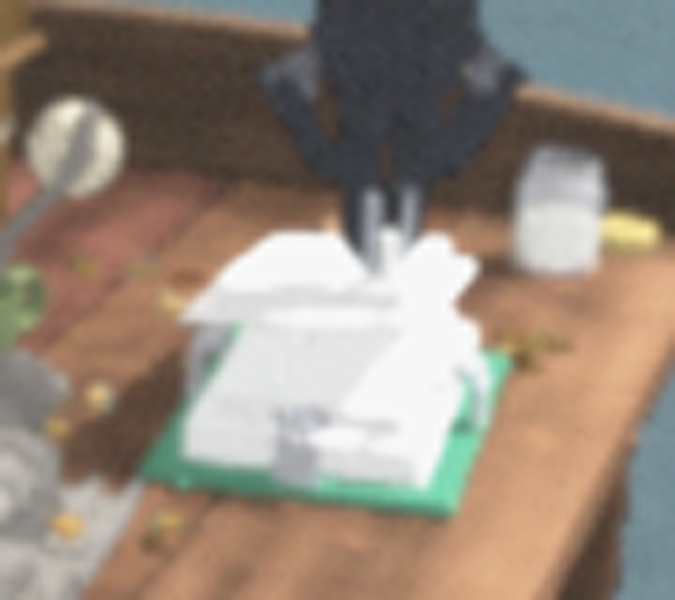

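The corner is well raised, the near clips are free, and holder and lower covers are in place. I check numerically whether the far corner rests.

```bash
python3 - <<'E'
from ransac import *
for n,lug in(("p1_side",(.462,-.3226)),("p2_side",(.4659,-.3281))):
    c=load(n+".npz");p=cloud(c);hsv=cv2.cvtColor(c["frame"],cv2.COLOR_RGB2HSV)
    b=(p[...,0]>.40)&(p[...,0]<.6)&(p[...,1]>-.5)&(p[...,1]<-.26)&(p[...,2]<.14)&(hsv[...,1]<70)&(hsv[...,2]>110)
    for zlo in(.045,.052,.06):
      for th in(.002,.003,.005):
        N,k,t,u,o,nn,q=fit(p,b&(p[...,2]>zlo),th,.9);zf=lambda x,y:(o[2]-((x-o[0])*nn[0]+(y-o[1])*nn[1])/nn[2])*1e3
        f=np.array(lug)+.1857*np.array([.598,-.802])
        print(n,zlo,th,N,k,"tilt",t,"up",u,"z lug/far",round(zf(*lug)),round(zf(*f)),"ext",np.round(q.min(0)*1e3),np.round(q.max(0)*1e3))
E
```

```text
p1_side 0.045 0.002 391 144 tilt 9.2 up 122.0 z lug/far 75 45 ext [ 445. -461.   51.] [ 544. -290.   79.]
p1_side 0.045 0.003 391 158 tilt 9.0 up 122.0 z lug/far 74 45 ext [ 445. -461.   51.] [ 544. -290.   79.]
p1_side 0.045 0.005 391 202 tilt 5.7 up 82.0 z lug/far 67 54 ext [ 431. -461.   51.] [ 543. -284.   75.]
p1_side 0.052 0.002 380 143 tilt 9.2 up 122.0 z lug/far 75 45 ext [ 445. -461.   52.] [ 544. -290.   79.]
p1_side 0.052 0.003 380 156 tilt 8.7 up 121.0 z lug/far 74 46 ext [ 445. -461.   52.] [ 544. -290.   79.]
p1_side 0.052 0.005 380 202 tilt 5.7 up 93.0 z lug/far 69 53 ext [ 431. -461.   52.] [ 543. -284.   76.]
p1_side 0.06 0.002 328 112 tilt 8.9 up 122.0 z lug/far 75 46 ext [ 445. -416.   60.] [ 539. -290.   79.]
p1_side 0.06 0.003 328 126 tilt 8.5 up 124.0 z lug/far 74 46 ext [ 445. -416.   60.] [ 539. -290.   79.]
p1_side 0.06 0.005 328 180 tilt 2.3 up 126.0 z lug/far 68 60 ext [ 431. -416.   60.] [ 539. -281.   74.]
p2_side 0.045 0.002 396 139 tilt 9.6 up 124.0 z lug/far 93 61 ext [ 448. -471.   66.] [ 550. -299.   98.]
p2_side 0.045 0.003 396 159 tilt 9.5 up 128.0 z lug/far 92 61 ext [ 448. -471.   66.] [ 550. -299.   99.]
p2_side 0.045 0.005 396 205 tilt 5.5 up 98.0 z lug/far 85 70 ext [ 436. -471.   68.] [ 550. -290.   92.]
p2_side 0.052 0.002 396 139 tilt 9.6 up 124.0 z lug/far 93 61 ext [ 448. -471.   66.] [ 550. -299.   98.]
p2_side 0.052 0.003 396 159 tilt 9.5 up 128.0 z lug/far 92 61 ext [ 448. -471.   66.] [ 550. -299.   99.]
p2_side 0.052 0.005 396 205 tilt 5.5 up 98.0 z lug/far 85 70 ext [ 436. -471.   68.] [ 550. -290.   92.]
p2_side 0.06 0.002 395 139 tilt 9.6 up 125.0 z lug/far 93 61 ext [ 448. -471.   66.] [ 550. -299.   98.]
p2_side 0.06 0.003 395 159 tilt 9.5 up 128.0 z lug/far 92 61 ext [ 448. -471.   66.] [ 550. -299.   99.]
p2_side 0.06 0.005 395 208 tilt 7.7 up 77.0 z lug/far 84 68 ext [ 436. -473.   61.] [ 550. -291.   92.]
```

At p1 the fit shows tilt 9.2° with the far corner resting (panel plane 45 ≈ 44 mm) and the lug corner up about 35 mm; at p2 it is free at 9.6°. The peel is done. The tool can't tilt, so I'll level the cover by setting it lightly on the emptied table patch left of the tray. First I check that patch.

```bash
python3 - <<'E'
from h import *
c=load("p2_top.npz");p=cloud(c)
for x in np.arange(.44,.70,.02):
    print(round(x,2),[int(np.nan_to_num(np.nanpercentile(p[(abs(p[...,0]-x)<.01)&(abs(p[...,1]-y)<.01)][:,2],90))*1e3) if ((abs(p[...,0]-x)<.01)&(abs(p[...,1]-y)<.01)).any() else None for y in np.arange(.2,.52,.02)])
E
python3 plan.py 465.9 -328.1 375 31.4
```

```text
0.44 [7, 4, 4, 6, 6, 5, 5, 5, 49, 50, 8, 3, 7, 9, 5, 127]
0.46 [5, 5, 6, 6, 4, 8, 4, 5, 16, 6, 6, 7, 5, 6, 7, 132]
0.48 [41, 43, 5, 6, 6, 6, 5, 10, 9, 5, 6, 7, 5, 4, 4, 131]
0.5 [15, 45, 5, 14, 7, 6, 4, 5, 5, 6, 4, 11, 5, 6, 7, 129]
0.52 [33, 41, 5, 5, 5, 4, 5, 6, 4, 4, 5, 8, 5, 6, 5, 128]
0.54 [42, 5, 5, 6, 7, 5, 5, 5, 6, 4, 4, 4, 6, 5, 7, 127]
0.56 [44, 5, 6, 5, 5, 5, 6, 5, 5, 6, 5, 6, 6, 5, 6, 129]
0.58 [44, 4, 5, 6, 4, 6, 5, 5, 5, 6, 6, 6, 5, 6, 8, 129]
0.6 [9, 5, 5, 8, 5, 9, 5, 6, 7, 4, 6, 8, 6, 6, 6, 129]
0.62 [5, 7, 6, 10, 6, 7, 7, 5, 5, 4, 7, 6, 4, 6, 7, 32]
0.64 [5, 7, 5, 13, 7, 3, 5, 5, 4, 5, 6, 6, 6, 5, 6, 126]
0.66 [4, 6, 8, 9, 11, 9, 12, 12, 12, 13, 10, 7, 6, 5, 5, 132]
0.68 [5, 9, 12, 14, 15, 12, 13, 14, 15, 15, 14, 7, 6, 5, 4, 131]
t 26.75 tcp [ 465.9 -328.   175.3] phi 36.7 gap 9.5 grip 21.8 F [0.9 0.6 0.1] tilt 0.02
shift now [-0.   -0.   -4.99] | roll 0.53 | shift after roll [-0.   -0.   -4.99]
```

```bash
python3 -m handwheel '{"deltas": [[-1,0,0,-0.3,0],[-1,0,0,-0.6,0],[-1,0,0,-0.8,0],[-1,0,0,-0.8,0],[-1,0,0,-0.8,0],[-1,0,0,-0.8,0],[-1,0,0,-0.6,0],[-1,0,0,-0.3,0],[-1,0,0,0,0.3],[-1,0,0,0,0.23],[-1,0,0,0,0]]}' 30 && python3 plan.py 532 407 375 31.4
```

```text
clock: 28.12
tcp_pos: [0.4658, -0.328, 0.3752]
orientation: [-0.0, 0.489, 0.872, 0.0]
wrist_force: [0.1, -0.3, -0.0]
finger_gap: 0.0092
grip_force: 33.7
t 28.12 tcp [ 465.8 -328.   375.2] phi 31.4 gap 9.2 grip 33.7 F [ 0.1 -0.3 -0. ] tilt 0.05
shift now [14.82 10.99  0.02] | roll 0.0 | shift after roll [14.82 10.98  0.02]
```

```bash
python3 - <<'E'
from ransac import *
from workcell import optics
for n in("side","top"):
    c=optics.read_camera(n);p=cloud(c);hsv=cv2.cvtColor(c["frame"],cv2.COLOR_RGB2HSV)
    b=(p[...,0]>.38)&(p[...,0]<.62)&(p[...,1]>-.52)&(p[...,1]<-.24)&(p[...,2]>.2)&(p[...,2]<.33)&(hsv[...,1]<70)&(hsv[...,2]>110)
    if b.sum()>30:
        N,k,t,u,o,nn,q=fit(p,b,.003,.9);print(n,N,k,"tilt",t,"up",u,np.round(o,3),"low",np.percentile(p[b][:,2],1))
    g=(p[...,0]>.40)&(p[...,0]<.6)&(p[...,1]>-.5)&(p[...,1]<-.26)&(p[...,2]<.07)&(p[...,2]>.03)
    print(n,"stack",g.sum(),np.median(p[g][:,2]) if g.any() else 0)
E
```

```text
side 267 92 tilt 24.8 up -102.0 [ 0.493 -0.303  0.286] low 0.2648894248533963
side stack 497 0.03935407787329093
top 285 150 tilt 10.1 up 114.0 [ 0.524 -0.31   0.278] low 0.26307154880940653
top stack 311 0.03948646491919239
```

Cover held and free, stack still standing. Carry it over at height.

```bash
python3 -m handwheel '{"deltas": [[-1,0.3,0.22,0,0],[-1,0.6,0.44,0,0],[-1,0.82,0.61,0,0],[-1,0.82,0.61,0,0],[-1,0.82,0.61,0,0],[-1,0.82,0.61,0,0],[-1,0.82,0.61,0,0],[-1,0.82,0.61,0,0],[-1,0.82,0.61,0,0],[-1,0.82,0.61,0,0],[-1,0.82,0.61,0,0],[-1,0.82,0.61,0,0],[-1,0.82,0.61,0,0],[-1,0.82,0.61,0,0],[-1,0.82,0.61,0,0],[-1,0.82,0.61,0,0],[-1,0.82,0.61,0,0],[-1,0.82,0.61,0,0],[-1,0.5,0.38,0,0],[-1,0.3,0.19,0,0]]}' && python3 -m handwheel '{"deltas": [[-1,0,0,0,0],[-1,0,0,0.5,0],[-1,0,0,0.9,0],[-1,0,0,0.9,0],[-1,0,0,0.9,0],[-1,0,0,0.6,0],[-1,0,0,0.3,0],[-1,0,0,0,0]]}' && python3 plan.py 532 407 98 31.4
python3 - <<'E'
from ransac import *
from workcell import optics
for n in("side","top"):
    c=optics.read_camera(n);p=cloud(c);hsv=cv2.cvtColor(c["frame"],cv2.COLOR_RGB2HSV)
    b=(p[...,0]>.42)&(p[...,0]<.68)&(p[...,1]>.22)&(p[...,1]<.48)&(p[...,2]>.07)&(p[...,2]<.2)&(hsv[...,1]<70)&(hsv[...,2]>110)
    N,k,t,u,o,nn,q=fit(p,b,.003,.9);print(n,N,k,"tilt",t,"up",u,np.round(o,3),"low",np.percentile(p[b][:,2],1))
E
```

```text
clock: 30.72
tcp_pos: [0.5317, 0.4086, 0.3751]
orientation: [-0.0, 0.489, 0.872, -0.0]
wrist_force: [0.2, 0.1, -0.9]
finger_gap: 0.0089
grip_force: 33.7
clock: 31.72
tcp_pos: [0.5325, 0.406, 0.2113]
orientation: [-0.0, 0.49, 0.872, -0.001]
wrist_force: [-0.3, 0.1, -0.2]
finger_gap: 0.009
grip_force: 33.7
t 31.73 tcp [532.5 406.  211.3] phi 31.3 gap 9.0 grip 33.7 F [-0.3  0.1 -0.2] tilt 0.06
shift now [0.03 0.01 2.83] | roll -0.01 | shift after roll [0.03 0.01 2.83]
side 1990 936 tilt 8.9 up 117.0 [0.555 0.361 0.12 ] low 0.09866899638748271
top 1880 843 tilt 10.2 up 122.0 [0.563 0.34  0.117] low 0.08895674312547781
```

```bash
python3 -m handwheel '{"deltas": [[-1,0,0,0.6,0],[-1,0,0,0.8,0],[-1,0,0,0.5,0],[-1,0.02,0,0.13,0],[-1,0.03,0,0.1,0],[-1,0.03,0,0.1,0],[-1,0.03,0,0.1,0],[-1,0.03,0,0.1,0],[-1,0.02,0,0.1,0],[-1,0.02,0,0.1,0],[-1,0.02,0,0.1,0],[-1,0,0,0,0]]}' 20 && python3 plan.py 532 407 98 31.4
```

```text
clock: 33.33
tcp_pos: [0.5282, 0.4137, 0.1018]
orientation: [-0.0, 0.489, 0.872, -0.0]
wrist_force: [-0.2, 0.6, 2.1]
finger_gap: 0.0093
grip_force: 34.0
t 33.33 tcp [528.2 413.7 101.8] phi 31.4 gap 9.3 grip 34.0 F [-0.2  0.6  2.1] tilt 0.04
shift now [-0.19 -0.01  0.09] | roll -0.0 | shift after roll [-0.19 -0.01  0.09]
```

```bash
python3 -m handwheel '{"deltas": [[-1,0.01,0,0.05,0],[-1,0,0,0.05,0],[-1,0,0,0,0],[-1,0,0,0,0]]}' && python3 plan.py 
cat > lev.py <<'E'
from ransac import *
from workcell import optics
import sys
x0,x1,y0,y1,z0,z1=map(float,sys.argv[1:7])
for n in("side","top"):
    c=optics.read_camera(n);np.savez("lev_"+n+".npz",**c);p=cloud(c);hsv=cv2.cvtColor(c["frame"],cv2.COLOR_RGB2HSV)
    b=(p[...,0]>x0)&(p[...,0]<x1)&(p[...,1]>y0)&(p[...,1]<y1)&(p[...,2]>z0)&(p[...,2]<z1)&(hsv[...,1]<70)&(hsv[...,2]>110)
    N,k,t,u,o,nn,q=fit(p,b,.003,.9);r=cv2.minAreaRect((q[:,:2]*1000).astype(np.float32))
    print(n,N,k,"tilt",t,"up",u,np.round(o,3),"rect",np.round([*r[0],*r[1],r[2]],1),"all",np.round([*(w:=cv2.minAreaRect((p[b][:,:2]*1000).astype(np.float32)))[0],*w[1],w[2]],1))
E
python3 lev.py .42 .68 .22 .48 .008 .06
```

```text
clock: 33.83
tcp_pos: [0.5283, 0.4141, 0.0983]
orientation: [-0.0, 0.49, 0.872, 0.0]
wrist_force: [-0.1, 0.9, 1.9]
finger_gap: 0.0091
grip_force: 34.0
t 33.83 tcp [528.3 414.1  98.3] phi 31.4 gap 9.1 grip 34.0 F [-0.1  0.9  1.9] tilt 0.01
side 452 407 tilt 0.7 up 25.0 [0.54  0.317 0.016] rect [540.5 311.1 103.  100.4  67.4] all [511.  323.4 103.  164.2  67.4]
top 1344 687 tilt 0.5 up 128.0 [0.562 0.342 0.017] rect [563.  350.5 179.2  96.1  89.3] all [558.8 329.7 189.2 174.5  24.7]
```

```bash
python3 -m handwheel '{"deltas": [[-1,0,0,0.04,0],[-1,0,0,0.03,0],[-1,0,0,0,0],[-1,0,0,0,0]]}' && python3 -m handwheel '{"deltas": [[-1,0,0,0,0],[-1,0,0,0,0],[-1,0,0,0,0]]}' 80 && python3 plan.py 499 191.5 180 15.9
```

```text
clock: 34.42
tcp_pos: [0.5282, 0.4141, 0.0982]
orientation: [0.0, 0.49, 0.872, 0.001]
wrist_force: [-4.8, -2.0, 17.1]
finger_gap: 0.0092
grip_force: 36.0
clock: 34.8
tcp_pos: [0.5285, 0.4142, 0.0984]
orientation: [0.001, 0.49, 0.872, 0.001]
wrist_force: [-4.7, -0.7, 17.0]
finger_gap: 0.0078
grip_force: 80.2
t 34.8 tcp [528.5 414.2  98.4] phi 31.4 gap 7.8 grip 80.2 F [-4.7 -0.7 17. ] tilt 0.13
shift now [-4.37 -3.52 -2.05] | roll 1.55 | shift after roll [-5.15 -2.23 -2.04]
```

```bash
python3 -m handwheel '{"deltas": [[-1,0,0,-0.1,0],[-1,0,0,-0.3,0],[-1,0,0,-0.5,0],[-1,0,0,-0.6,0],[-1,0,0,-0.5,0],[-1,0,0,-0.2,0],[-1,0,0,0,0],[-1,0,0,0,0]]}' && python3 plan.py 499 191.5 185 15.9; python3 lev.py .42 .68 .22 .48 .06 .13
```

```text
clock: 35.8
tcp_pos: [0.5278, 0.4137, 0.1823]
orientation: [-0.0, 0.49, 0.872, -0.001]
wrist_force: [0.9, 0.3, -0.9]
finger_gap: 0.0079
grip_force: 78.2
t 35.8 tcp [527.8 413.7 182.3] phi 31.4 gap 7.9 grip 78.2 F [ 0.9  0.3 -0.9] tilt 0.1
shift now [-4.37 -3.51 -0.06] | roll 1.55 | shift after roll [-5.15 -2.21 -0.06]
side 2131 1135 tilt 0.3 up 48.0 [0.554 0.366 0.1  ] rect [5.595e+02 3.477e+02 9.340e+01 1.693e+02 1.000e-01] all [559.3 347.8 191.8 116.6  89.9]
top 1881 788 tilt 1.9 up 163.0 [0.561 0.344 0.1  ] rect [560.  348.3  94.8 164.2   1.5] all [5.604e+02 3.491e+02 1.169e+02 1.875e+02 2.000e-01]
```

Level to 0.3°, 116×190 outline at yaw 0. Now move over the tray.

```bash
python3 -m handwheel '{"deltas": [[-1,-0.3,-0.25,-0.1,0],[-1,-0.6,-0.5,-0.15,0],[-1,-0.8,-0.65,-0.15,0],[-1,-0.8,-0.65,0,0],[-1,-0.8,-0.62,0,0],[-1,-0.6,-0.5,0,0],[-1,-0.3,-0.24,0,0],[-1,-0.17,-0.1,0,0.4],[-1,0,0,0,0.5],[-1,0,0,0,0.4],[-1,0,0,0,0.25],[-1,0,0,0,0],[-1,0,0,0,0]]}' && python3 - <<'E'
from m import *
for n in("lev_side","lev_top"):
    p=cloud(load(n+".npz"));print(n,"tray",*blob(p,.034,.05,(.4,.64,-.02,.232)))
E
python3 plan.py 499.5 191 198 15.9;python3 lev.py .40 .63 -.02 .26 .09 .15
```

```text
clock: 37.52
tcp_pos: [0.4994, 0.1918, 0.1995]
orientation: [-0.0, 0.602, 0.798, 0.0]
wrist_force: [-0.1, 0.2, -0.0]
finger_gap: 0.0081
grip_force: 78.3
lev_side tray 507 [513.9 117.  191.7 121.4  74.8] [503.6 111.8  39.7] [34.7 40.  43.7]
lev_top tray 324 [513.1 118.9 190.4 116.6  74.4] [513.7 119.8  41.7] [35.  41.7 47.8]
t 37.52 tcp [499.4 191.8 199.5] phi 15.9 gap 8.1 grip 78.3 F [-0.1  0.2 -0. ] tilt 0.01
shift now [-0.02 -0.    0.04] | roll 0.0 | shift after roll [-0.02 -0.    0.04]
side 1364 695 tilt 0.5 up 3.0 [0.506 0.131 0.117] rect [512.5 121.  170.4  94.5  74.1] all [511.8 120.7 191.2 116.6  74.1]
top 1862 800 tilt 1.1 up 137.0 [0.512 0.113 0.117] rect [512.6 122.3 169.3  99.1  71.7] all [513.9 122.9 191.5 116.7  74.5]
```

```bash
python3 -m handwheel '{"deltas": [[-1,-0.06,-0.02,0.03,0],[-1,0,0,0,0],[-1,0,0,0,0],[-1,0,0,0,0],[-1,0,0,0,0]]}'; python3 plan.py;python3 lev.py .40 .63 -.02 .26 .09 .15; python3 - <<'E'
from m import *
p=cloud(load("lev_top.npz"));p2=cloud(load("top0.npz"))
for k,a in dict(cup=(.02,.056,(.65,.73,-.42,-.3)),gauge=(.006,.02,(.655,.73,.23,.42))).items():
    print(k,blob(p,*a)[2],blob(p2,*a)[2])
c=load("lev_top.npz");h=cv2.cvtColor(c["frame"],cv2.COLOR_RGB2HSV)
for q,f in((p,c["frame"]),(p2,load("top0.npz")["frame"])):
    h=cv2.cvtColor(f,cv2.COLOR_RGB2HSV);g=(h[...,0]>60)&(h[...,0]<95)&(h[...,1]>90)&(q[...,1]<-.2)&(q[...,0]<.6)&(q[...,0]>.36)
    print("holder",cv2.minAreaRect((q[g][:,:2]*1000).astype(np.float32)))
E
```

```text
clock: 38.25
tcp_pos: [0.4993, 0.1892, 0.1983]
orientation: [0.0, 0.603, 0.798, 0.0]
wrist_force: [-0.9, 0.4, -0.4]
finger_gap: 0.0077
grip_force: 78.2
t 38.25 tcp [499.3 189.2 198.3] phi 15.9 gap 7.7 grip 78.2 F [-0.9  0.4 -0.4] tilt 0.01
side 1362 686 tilt 0.4 up 3.0 [0.506 0.129 0.115] rect [512.3 118.1 169.2  93.2  74.4] all [512.2 118.2 190.5 116.   74.6]
top 1863 832 tilt 1.3 up 13.0 [0.512 0.11  0.116] rect [508.3 115.1 175.1  98.4  74.6] all [513.1 119.5 190.2 115.7  74.6]
cup [ 689.5 -364.9   38.9] [ 689.3 -364.8   38.6]
gauge [691.4 329.7  10.9] [690.6 326.8  10.8]
holder ((497.59039306640625, -376.628173828125), (151.35635375976562, 226.26837158203125), 5.191654205322266)
holder ((497.19342041015625, -379.48077392578125), (151.4107666015625, 227.3357391357422), 5.725954055786133)
```

Cover and tray are centred at about (513,119) with the same angle, level, rim at 100 mm. The cup is unmoved; the gauge (about 3 mm) and holder (about 3 mm) agree with the start to within the measuring noise.

```bash
python3 -c "
from workcell import hand_in
print(hand_in())"
```

```text
the job is handed in; nothing more can be done
None
```

I handed the job in at 38 s: the cigar, stub and brass punch are in the tray, and the cover was peeled from its lug corner and is held level and square over the tray, its rim about 10 cm above the table. To level it I first set it briefly on the bare table, pressing about 17 N. The cup stayed where it was, and the gauge and holder show no movement beyond measuring noise (about 3 mm). I didn't re-measure the knife at the end.

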